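# Hold the spring clip open around the snow-cone price card

### The arm

A 6-joint arm with a two-finger parallel gripper is mounted at the origin on the work surface. World frame = base frame: x ahead of the robot, y to its left, z up, the work surface at z = 0. Lengths are in m, angles in rad, forces in N, time in s.
With the tool pointing down it reaches from about 0.25 to 0.775 m from the base axis. Payload 4 kg.
Tool frame: the origin (TCP) lies between the finger pads; the fingertips stand 14 mm ahead of it and the grasp point (between the pads) lies 5 mm behind it; z points along the fingers, y is the line along which they close (so a half turn about z gives the same grasp; the last joint's range is limited). The gripper opens to 94 mm and grips with 3 to 60 N. Pads are 16 mm wide; open, the fingers measure 119 mm over their backs; the gripper's body (75 mm by 177 mm) begins 78 mm behind the grasp point.
Start: joints at [-1.258, 0.087, 1.371, -0, 1.684, -0.103], TCP at [0.222, -0.503, 0.183] pointing down, gripper open.
Joint ranges: [-3.1, 3.1], [-0.76, 2.03], [0.27, 2.55], [-1.08, 4.22], [0.17, 2.65], [-2.57, 2.57]. Speed limits (rad/s): [2.79, 2.79, 3.14, 3.14, 3.14, 3.14].

### API

Orientations are given as a unit quaternion [x, y, z, w].
In Python, from cell import arm, eyes gives the robot as it stands.
- The arm moves only by the tool send_rows, never from a script. Its argument "deltas" is a list of rows, each an object with "translation": the shift along the world's x, y, z in m, a list of three; "yaw": the turn about the world's z in rad; "fingers": the closure, from 0 (fully open) to 1 (shut). In form: [{"translation": [x, y, z], "yaw": yaw, "fingers": fingers}, ...]. A call has exactly 8 rows; each row is the pose to reach, as a shift and turn from the pose commanded when the call began; what a row does not reach only later rows make up. A row lasts 1/12 s, in which the tool goes at most 41.7 mm and 7.16 degrees, less where a joint would pass 70% of its speed; a pose out of reach is approached as far as the arm can. A call with a gripper value outside its range is refused whole. The fingers move at their own pace and stop on an object; the grip force is fixed at half the most. Time passes only in rows, so rows that repeat a pose let the fingers close, or fill a call up. It gives the time, the measured TCP pose, the force, the opening and the grip force at its end, in the units of the state.
- arm.sense(): the state, without advancing time (a new reading comes with each control period).
- eyes.snapshot(name): name is "side" or "top" or "wrist"; returns the picture (420x560x3 uint8, red, green, blue); there is no depth.
- eyes.get_calibration(name): a dict with "K" (3x3 intrinsics, pixels), "extrinsics" (4x4, takes a point from world to camera coordinates). Camera axes: x right, y up, looking along -z (the intrinsics and any distortion apply to the point x, -y, -z); pixel columns grow to the right and rows downward; lengths in m; the calibration is good to about 2 mm. A picture is of the moment at which its call begins: read the wrist's pose just before it. get_calibration takes no time and is no camera call; for the wrist camera it gives the pose at the moment of the call.
- arm.finish_job(): hands the job in; it is judged then, once.
Trained networks look in the newest picture that a camera, given by its name, has taken for a name from the list of things; names that differ only in an ending like _2 or _b are one class to them, and where a whole thing is asked for, a point or a joint stands for the part that bears it (a point fixed in the world has none). Each returns a list of dicts, best first, with "score" (0 to 1); they miss things now and then, are a little off and sometimes report something else, mostly with a low value. They report only what shows in the picture. A call takes as long as a camera call. They do not tell look-alikes from the thing itself.
- eyes.search_frame(label, camera): "rect" ([left, top, width, height] in pixels, round what is visible of it).
- eyes.trace(label, camera): "pixels" (420x560 bool, what is visible of it) and "rect" ([left, top, width, height] in pixels, round what is visible of it).
- eyes.spot_point(label, camera): "position" ([column, row] in pixels: a listed point, or the origin of a listed thing).
The state is a dict: "time_s": time; "qpos": joint angles; "qd": joint speeds; "effort": joint torques, N m; "tcp_pos": TCP position; "orientation": TCP orientation; "force": force on the tool from outside, world axes, zero at the start; "wrist_torque": the same for the moment, N m; "finger_gap": opening from 0.0 (shut) to 1.0 (fully open); "finger_force": force on a finger pad.
Only numpy, scipy, OpenCV 4.12 (cv2) and the standard library are available. Lean on these libraries where they do the work, as an engineer would, in place of code of your own. Each camera call takes 0.05 s, during which the arm holds its last target. There are 200 camera calls.

### The job

Take the red spring clip off the rim of the steel caddy by squeezing its handles, carry it to the price card with the snow cone on it (the blue one), and bring its open jaws down over the middle of the card's top edge, one jaw in front of the card and one behind. Finish while still holding the clip there, upright and squeezed wide open, with the jaw tips well below the card's edge and nothing of the clip touching the card, so that I can slip the offer ticket in before it is let go. Leave the other clip, the other cards and everything else on the counter as they stand.

Things in the scene. Friction and masses are not known exactly. Their poses are not given: they have to be found in the camera images.
- red_clip_grip (a point): red two-lever spring clip (98 mm tall, 40 mm wide, 60 g), handles up. Point midway between the handles, 28 mm above the pivot, 18 mm below their top ends; axes as red_clip_mouth. Handles: flat plates, squeezed along x, 40 mm wide (y); over their outsides shut 39 mm apart 14 mm above the pivot, flaring to 59 mm at the top; fully squeezed upright and parallel, 26 mm apart
- red_clip_mouth (a point): midway between the red clip's jaw tips, at their lower ends: 78 mm below red_clip_grip, 50 mm below the pivot, at the start 20 mm below the caddy's rim, jaws shut astride its wall. z runs up from jaws to handles, x is the way the jaws part and the handles squeeze, y along the pivot. Jaws 40 mm wide, tips 35 mm apart when fully open; the spring coil is 43 mm above the tips
- red_clip_front (a joint): how far each jaw of the red clip is swung open (both move alike): 0 parked on the 3 mm wall, 0.32 rad fully open at a firm stop (tips 35 mm apart), 0.24 rad is 27 mm apart. It takes about 4 N a side to begin, 8 to 12 N to open fully; a grip of 20 to 40 N holds it safely. Fingers that swing forward as they close push the clip up to 12 mm further down in the grip while it is squeezed
- caddy: stainless steel counter caddy, an open box fixed to the counter, 100 mm (x) by 220 mm (y) by 110 mm high, walls 3 mm; origin under its centre on the counter. The clips sit astride its front wall (x = -48.5 mm in its frame), 43 to 67 mm to either side of the middle. Paper goods inside stay below the rim.
- yellow_clip_grip (a point): the same point on the yellow clip, which is the same make and sits on the same wall; to be left where it is.
- snow_card_edge (a point): middle of the top edge of the snow-cone price card: stiff blue card 4 mm thick, 120 mm wide, with a white cone and coloured ice balls on both faces, upright in a loose weighted dark steel base 60 x 130 x 18 mm (about 0.8 kg in all). The edge is 118 mm above the counter. x is square to the card's faces, y runs along the edge, z up
- hotdog_card_edge (a point): middle of the top edge of the yellow card with a hot dog on it; same card and stand; to be left alone.
- popcorn_card_edge (a point): middle of the top edge of the green card with a striped popcorn tub on it; same card and stand; to be left alone.
- ketchup: red squeeze bottle, 58 mm across, 185 mm tall; origin under its centre. To be left alone.
- mustard: yellow squeeze bottle, 58 mm across, 185 mm tall; origin under its centre. To be left alone.
- cups: stack of paper cups, 85 mm across, 140 mm tall; origin under its centre. To be left alone.
Not all that is in view belongs to the job. What is shaped like the part that bears red_clip_grip but green or turquoise is not meant.

How it is judged:
On the way:
1. the red clip is squeezed open and lifted off the caddy, its jaws above the rim (value of joint red_clip_front above 0.15 rad and height (world z) of red_clip_mouth above 0.12 m and contact force between red_clip and the fingers above 1 N), for 0.1 s.
At the end, for the whole second after the job is handed in: Fingers still hold the red clip open (at least 0.24 rad), still, upright within 0.25 rad, jaw tips 10 to 45 mm below the snow-cone card's top edge, card within 10 mm of mid-gap, within 30 mm of mid-edge, in line within 0.3 rad, clip not touching it; card moved under 15 mm (value of joint red_clip_front above 0.24 rad and contact force between red_clip and the fingers above 2 N and contact force between red_clip and snow_card below 0.2 N and z of red_clip_mouth in the frame of snow_card_edge between -0.045 and -0.01 m and x of red_clip_mouth in the frame of snow_card_edge between -0.01 and 0.01 m and y of red_clip_mouth in the frame of snow_card_edge between -0.03 and 0.03 m and angle between the y axis of red_clip_mouth and the y axis of snow_card_edge, either way round below 0.3 rad and angle between red_clip_mouth's own z axis and vertical below 0.25 rad and linear speed of red_clip below 0.03 m/s and distance of snow_card_edge from where it was at the start of the episode below 0.015 m and angle between snow_card_edge's own z axis and vertical below 0.05 rad); the arm keeps its last pose, push and grip.
It fails at once if the yellow clip is disturbed (over 15 mm) (distance of yellow_clip_grip from where it was at the start of the episode above 0.015 m).
It fails at once if the snow-cone card is shoved over 20 mm (distance of snow_card_edge from where it was at the start of the episode above 0.02 m).
It fails at once if another card is disturbed (over 15 mm) (distance of any of hotdog_card_edge, popcorn_card_edge from where it was at the start of the episode above 0.015 m).
It fails at once if a bottle or the cups are disturbed (over 20 mm) (distance of any of ketchup, mustard, cups from where it was at the start of the episode above 0.02 m).
It also fails if it takes over 35 s, if anything falls off the work surface, if the arm or the gripper's body presses on something with over 40 N, if the wrist force passes 120 N, or if a joint passes its speed limit or range.

## Working session

There is one attempt and no reset: what is moved stays moved. The work goes in short steps, Python scripts to look and compute and a tool call to move; the robot and the scene stay as the last step left them, time stands still between calls to the robot, and variables do not carry over. Pictures are saved under pics/ and viewed, at most 10 in all, crops included, and the job is handed in when it is done.

Besides the shell and the picture viewer there is one more tool, called after ">>>" by a JSON object that holds its "method" and its "body". send_rows: Moves the arm, as the interface text tells. Its arguments: {"type":"object","properties":{"deltas":{"type":"array"}},"required":["deltas"]}

```bash
mkdir -p pics; cat > h.py <<'E'
import numpy as np, cv2
from cell import arm, eyes
def snap(c,n=None):
    cal=eyes.get_calibration(c); im=eyes.snapshot(c)
    if n: cv2.imwrite(f'pics/{n}.png',im[:,:,::-1])
    return im,cal
def ray(cal,p):
    K=np.array(cal['K']);E=np.array(cal['extrinsics'])
    d=np.linalg.inv(K)@[p[0],p[1],1]; d=np.array([d[0],-d[1],-d[2]])
    R=E[:3,:3]; return -R.T@E[:3,3], R.T@d
def atz(cal,p,z):
    o,d=ray(cal,p); return o+d*(z-o[2])/d[2]
def proj(cal,X):
    K=np.array(cal['K']);E=np.array(cal['extrinsics'])
    c=E[:3,:3]@X+E[:3,3]; u=K@[c[0],-c[1],-c[2]]; return u[:2]/u[2]
def tri(obs):
    A=np.zeros((3,3));b=np.zeros(3)
    for cal,p in obs:
        o,d=ray(cal,p);d=d/np.linalg.norm(d);M=np.eye(3)-np.outer(d,d);A+=M;b+=M@o
    return np.linalg.solve(A,b)
E
python3 - <<'E'
from h import *
np.set_printoptions(precision=4,suppress=True)
print(arm.sense())
for c in ['top','side','wrist']:
    im,cal=snap(c,c+'0'); print(c,np.array(cal['K']).tolist(),'cam',ray(cal,[280,210]), [k for k in cal])
    for l in ['red_clip_grip','red_clip_mouth','snow_card_edge','yellow_clip_grip','hotdog_card_edge','popcorn_card_edge','caddy','ketchup','mustard','cups']:
        print(l,[(np.round(r['position'],1).tolist(),round(r['score'],2)) for r in eyes.spot_point(l,c)])
E
cd pics; python3 -c "
import cv2,numpy as np
a=[cv2.imread(f'{c}0.png') for c in ('top','side')]
cv2.imwrite('w.png',a[0])"
```

```text
{'time_s': 0.0, 'qpos': array([-1.2581,  0.0879,  1.3723, -0.    ,  1.6836, -0.1031]), 'qd': array([-0.0009,  0.0014, -0.0012,  0.0002,  0.0004, -0.0005]), 'effort': array([ -0.0012, -34.0189, -30.2426,   0.0715,   0.033 ,  -0.0002]), 'tcp_pos': array([ 0.222 , -0.5026,  0.1817]), 'orientation': array([ 0.9785,  0.2064, -0.0001, -0.0011]), 'force': array([ 0.6953, -0.6548, -0.886 ]), 'wrist_torque': array([-0.0059, -0.0258, -0.0432]), 'finger_force': 0.0, 'finger_gap': 1.005189717983929}
top [[544.467471714675, 0.0, 282.30771852453626], [0.0, 544.467471714675, 208.03467218425595], [0.0, 0.0, 1.0]] cam (array([0.2362, 0.0208, 1.6295]), array([ 0.1994, -0.0022, -0.9799])) ['K', 'extrinsics']
red_clip_grip [([229.1, 272.5], 0.86), ([262.6, 231.0], 0.81), ([206.0, 230.5], 0.56)]
red_clip_mouth [([264.8, 233.0], 0.85), ([232.8, 273.8], 0.63), ([212.9, 239.7], 0.56)]
snow_card_edge [([267.7, 172.2], 0.81)]
yellow_clip_grip [([171.7, 228.0], 0.87)]
hotdog_card_edge [([404.6, 240.7], 0.84)]
popcorn_card_edge [([337.9, 190.8], 0.79)]
caddy [([199.5, 222.2], 0.65)]
ketchup [([187.6, 174.9], 0.
[... 534 characters left out ...]
4, 236.6], 0.29)]
snow_card_edge [([220.1, 199.2], 0.71)]
yellow_clip_grip [([202.2, 255.6], 0.57)]
hotdog_card_edge [([361.3, 163.9], 0.94)]
popcorn_card_edge [([277.9, 175.0], 0.64), ([220.6, 199.3], 0.2)]
caddy [([210.3, 300.4], 0.95)]
ketchup [([147.5, 282.3], 0.56)]
mustard [([124.8, 302.7], 0.65)]
cups [([297.8, 174.6], 0.74)]
wrist [[349.2400526212786, 0.0, 278.13131384840915], [0.0, 349.2400526212786, 217.93425826534263], [0.0, 0.0, 1.0]] cam (array([ 0.2853, -0.476 ,  0.385 ]), array([-0.1963, -0.0927, -0.9764])) ['K', 'extrinsics']
red_clip_grip []
red_clip_mouth []
snow_card_edge []
yellow_clip_grip []
hotdog_card_edge []
popcorn_card_edge []
caddy []
ketchup []
mustard []
cups []
```

View pics/top0.png

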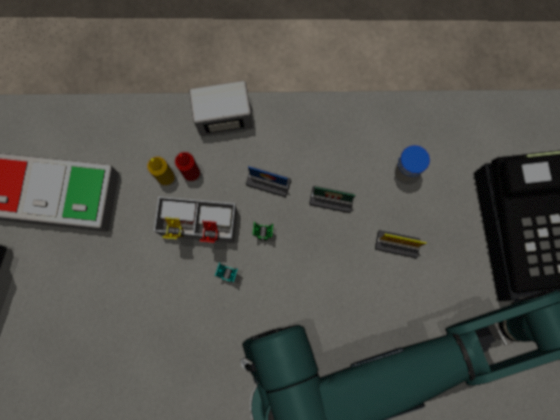

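View pics/side0.png

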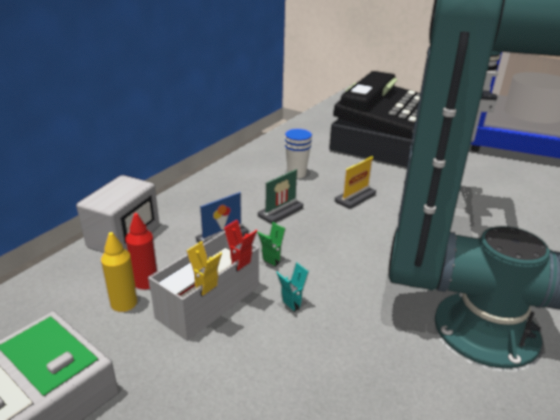

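Top view: red clip on the caddy at about (208,231), with the yellow one at (172,228). Green (263,231) and turquoise (228,273) are decoys. The blue snow-cone card's edge is at (269,172). The side view has the red clip at (239,237) and the card edge at (221,199).

```bash
python3 - <<'E'
from h import *
np.set_printoptions(precision=4,suppress=True)
t=eyes.get_calibration('top');s=eyes.get_calibration('side')
P={}
for n,a,b in [('red',(206,230.5),(239.2,237.1)),('yel',(171.7,228),(202.2,255.6)),('snow',(267.7,172.2),(220.1,199.2)),('pop',(337.9,190.8),(277.9,175)),('ketch',(187.6,174.9),(147.5,282.3)),('green',(262.6,231),(268.6,236.6)),('caddy',(199.5,222.2),(210.3,300.4))]:
    X=tri([(t,a),(s,b)]);print(n,X,'reproj',proj(t,X)-a,proj(s,X)-b)
print('at z snow',atz(t,(267.7,172.2),.118),'red',atz(t,(206,230.5),.168),'yel',atz(t,(171.7,228),.168))
im=eyes.snapshot('top')
cv2.imwrite('pics/crop.png',cv2.resize(im[150:270,140:310,::-1],None,fx=4.5,fy=4.5,interpolation=2))
for l in ['snow_card_edge','caddy','red_clip_grip']:
    for r in eyes.trace(l,'top'):
        ys,xs=np.nonzero(r['pixels']); rc=cv2.minAreaRect(np.c_[xs,ys].astype(np.float32)); print(l,r['rect'],r['score'],rc)
        bx=cv2.boxPoints(rc); print([atz(t,p,.118 if 'snow' in l else .11).round(3).tolist() for p in bx])
E
```

```text
red [0.4758 0.2173 0.1692] reproj [0.6394 1.1414] [-1.7102 -0.3977]
yel [0.4868 0.3117 0.1747] reproj [-0.1995 -0.3138] [0.5207 0.1188]
snow [0.6552 0.0514 0.117 ] reproj [0.0013 0.0022] [-0.0029 -0.0007]
pop [ 0.6045 -0.1461  0.1142] reproj [-1.0607 -2.0075] [2.3376 0.488 ]
ketch [0.6764 0.2979 0.0111] reproj [0.5492 0.7671] [-1.2638 -0.2873]
green [0.4936 0.0697 0.0777] reproj [-0.5128 -0.997 ] [1.3469 0.2855]
caddy [0.5281 0.2592 0.0042] reproj [0.7497 1.2803] [-2.008  -0.4545]
at z snow [0.655  0.0514 0.118 ] red [0.4791 0.2192 0.168 ] yel [0.4871 0.3125 0.168 ]
snow_card_edge [245.2, 166.2, 49.0, 26.5] 0.69 ((267.1720886230469, 181.5281982421875), (44.758567810058594, 20.337799072265625), 15.64224624633789)
[[0.617, 0.123, 0.118], [0.675, 0.107, 0.118], [0.638, -0.017, 0.118], [0.58, -0.0, 0.118]]
caddy [153.0, 194.2, 83.9, 48.7] 0.89 ((195.93563842773438, 219.86163330078125), (82.12521362304688, 40.6700439453125), 6.009006023406982)
[[0.475, 0.376, 0.11], [0.592, 0.368, 0.11], [0.564, 0.134, 0.11], [0.448, 0.146, 0.11]]
red_clip_grip [201.3, 220.0, 16.9, 24.5] 0.85 ((210.0, 231.5), (21.0, 18.0), 90.0)
[[0.516, 0.242, 0.11], [0.516, 0.191, 0.11], [0.456, 0.19, 0.11], [0.456, 0.241, 0.11]]
red_clip_grip [255.9, 224.5, 16.0, 16.0] 0.64 ((262.38909912109375, 231.7743377685547), (20.460079193115234, 16.717382431030273), 3.5763344764709473)
[[0.462, 0.098, 0.11], [0.509, 0.095, 0.11], [0.505, 0.037, 0.11], [0.457, 0.041, 0.11]]
red_clip_grip [216.1, 261.8, 20.8, 20.6] 0.57 ((225.61341857910156, 273.5051574707031), (20.318212509155273, 15.14891529083252), 21.037511825561523)
[[0.358, 0.204, 0.11], [0.397, 0.19, 0.11], [0.376, 0.137, 0.11], [0.337, 0.152, 0.11]]
```

View pics/crop.png

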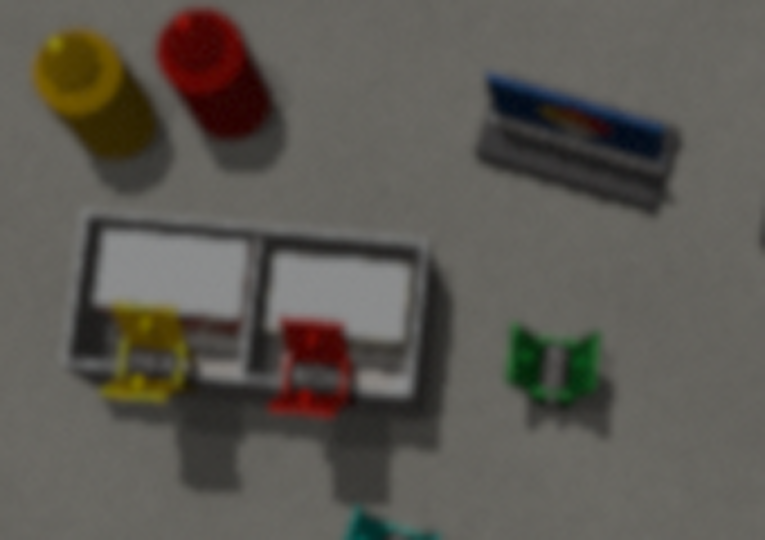

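>>> {"method": "send_rows", "body": {"deltas": [{"translation": [0,0.01,0.035],"yaw": 0.1,"fingers": 0},{"translation": [0.005,0.02,0.07],"yaw": 0.2,"fingers": 0},{"translation": [0.015,0.045,0.1],"yaw": 0.3,"fingers": 0},{"translation": [0.025,0.075,0.12],"yaw": 0.4,"fingers": 0},{"translation": [0.035,0.11,0.13],"yaw": 0.5,"fingers": 0},{"translation": [0.048,0.145,0.13],"yaw": 0.6,"fingers": 0},{"translation": [0.06,0.182,0.13],"yaw": 0.7,"fingers": 0},{"translation": [0.073,0.22,0.13],"yaw": 0.8,"fingers": 0}]}}

```text
time_s: 2.52
tcp_pos: [0.2953, -0.2818, 0.3134]
orientation: [0.82, 0.573, 0.0, 0.001]
force: [1.2, -0.4, 0.5]
finger_gap: 0.998
finger_force: 0.0
```

>>> {"method": "send_rows", "body": {"deltas": [{"translation": [0.012,0.037,0],"yaw": 0.05,"fingers": 0},{"translation": [0.025,0.075,0],"yaw": 0.1,"fingers": 0},{"translation": [0.037,0.112,0],"yaw": 0.15,"fingers": 0},{"translation": [0.05,0.15,0],"yaw": 0.2,"fingers": 0},{"translation": [0.062,0.187,0],"yaw": 0.25,"fingers": 0},{"translation": [0.075,0.225,0],"yaw": 0.28,"fingers": 0},{"translation": [0.087,0.262,0],"yaw": 0.28,"fingers": 0},{"translation": [0.1,0.3,0],"yaw": 0.28,"fingers": 0}]}}

```text
time_s: 3.18
tcp_pos: [0.3952, 0.0188, 0.3134]
orientation: [0.733, 0.68, 0.0, 0.001]
force: [1.0, -0.2, -0.4]
finger_gap: 0.997
finger_force: 0.0
```

```bash
python3 - <<'E'
from h import *
np.set_printoptions(precision=4,suppress=True)
s=arm.sense();print(s['time_s'],s['tcp_pos'],s['orientation'],s['qpos'])
im,cal=snap('wrist','wr1')
print(ray(cal,[280,210]))
for l in ['red_clip_grip','red_clip_mouth','yellow_clip_grip','snow_card_edge','caddy']:
    print(l,[(np.round(r['position'],1).tolist(),round(r['score'],2)) for r in eyes.spot_point(l,'wrist')])
E
```

```text
3.1833 [0.3952 0.0188 0.3134] [0.7331 0.6801 0.0005 0.0007] [-0.0958 -0.2459  1.4234 -0.0002  1.9624 -0.0209]
(array([0.4   , 0.087 , 0.5154]), array([-0.009 , -0.2174, -0.9763]))
red_clip_grip [([357.0, 143.6], 0.79), ([249.6, 62.3], 0.59)]
red_clip_mouth [([343.6, 144.2], 0.86), ([337.6, 14.9], 0.69), ([249.3, 68.6], 0.68)]
yellow_clip_grip []
snow_card_edge [([505.1, 147.7], 0.58), ([450.8, 307.1], 0.23)]
caddy []
```

View pics/wr1.png

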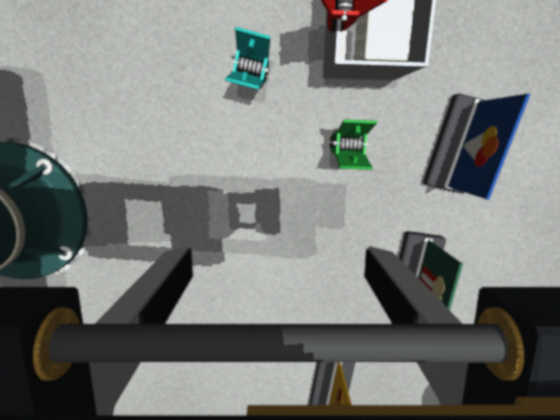

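Wrist view: the blue card's top edge runs from (527,95) to (489,197). The red clip shows at the top edge around (345,10), and green (350,145) and turquoise (250,65) are decoys.

```bash
python3 - <<'E'
from h import *
cal=eyes.get_calibration('wrist')
a=atz(cal,(527.5,95),.118);b=atz(cal,(489.5,198),.118);d=a-b
print(a,b,(a+b)/2,np.linalg.norm(d),'yaw deg',np.degrees(np.arctan2(-d[0],d[1])))
t=eyes.get_calibration('top')
f=lambda p:atz(t,(140+p[0]/4.5-.5,150+p[1]/4.5-.5),.118)
a=f((490,75));b=f((670,130));d=a-b
print(a,b,(a+b)/2,np.linalg.norm(d),np.degrees(np.arctan2(-d[0],d[1])))
g=lambda p:atz(t,(140+p[0]/4.5-.5,150+p[1]/4.5-.5),.11)
for q in [((85,212),(430,235)),((68,370),(415,397))]:
    a,b=g(q[0]),g(q[1]);d=a-b;print(a,b,np.linalg.norm(d),np.degrees(np.arctan2(-d[0],d[1])))
E
```

```text
[0.6712016  0.10191788 0.118     ] [ 0.63811835 -0.00862878  0.118     ] [0.65465998 0.04664455 0.118     ] 0.1153909282891554 yaw deg -16.66083731913656
[0.67362268 0.10689983 0.118     ] [ 0.63591355 -0.00776398  0.118     ] [0.65476812 0.04956793 0.118     ] 0.12070530083194395 -18.204325348467513
[0.5885663  0.36468158 0.11      ] [0.57099042 0.14543909 0.11      ] 0.21994585381118678 -4.583392134859535
[0.48701453 0.37194272 0.11      ] [0.46726365 0.15432593 0.11      ] 0.21851124095155489 -5.185950006606287
```

>>> {"method": "send_rows", "body": {"deltas": [{"translation": [0.015,0.02,0],"yaw": 0,"fingers": 0},{"translation": [0.03,0.045,0],"yaw": 0,"fingers": 0},{"translation": [0.045,0.07,0],"yaw": 0,"fingers": 0},{"translation": [0.06,0.095,0],"yaw": 0,"fingers": 0},{"translation": [0.07,0.115,0],"yaw": 0,"fingers": 0},{"translation": [0.075,0.135,0],"yaw": 0,"fingers": 0},{"translation": [0.08,0.15,0],"yaw": 0,"fingers": 0},{"translation": [0.08,0.15,0],"yaw": 0,"fingers": 0}]}}

```text
time_s: 4.15
tcp_pos: [0.4762, 0.1666, 0.3121]
orientation: [0.734, 0.68, -0.0, -0.0]
force: [0.6, -0.6, 0.1]
finger_gap: 1.0
finger_force: 0.0
```

```bash
python3 - <<'E'
from h import *
np.set_printoptions(precision=4,suppress=True)
s=arm.sense();print(s['time_s'],s['tcp_pos'],s['orientation'],s['qpos'])
im,cal=snap('wrist','wr2')
for l in ['red_clip_grip','red_clip_mouth','yellow_clip_grip','snow_card_edge','caddy']:
    z={'r':.168,'y':.168,'s':.118,'c':0}[l[0]]
    if 'mouth' in l:z=.09
    print(l,[(np.round(r['position'],1).tolist(),round(r['score'],2),atz(cal,r['position'],z).round(4)) for r in eyes.spot_point(l,'wrist')])
E
```

```text
4.15 [0.4762 0.1666 0.3121] [ 0.7335  0.6797 -0.0003 -0.0005] [ 0.2237 -0.0029  1.2098  0.0006  1.9356  0.3001]
red_clip_grip [([199.2, 193.1], 0.87, array([0.3978, 0.1812, 0.168 ])), ([274.9, 162.3], 0.86, array([0.4759, 0.206 , 0.168 ])), ([297.2, 261.2], 0.62, array([0.4913, 0.1014, 0.168 ]))]
red_clip_mouth [([292.7, 242.6], 0.97, array([0.4894, 0.0969, 0.09  ])), ([207.2, 181.5], 0.7, array([0.3905, 0.1827, 0.09  ])), ([271.8, 154.5], 0.62, array([0.4717, 0.2091, 0.09  ])), ([433.0, 278.7], 0.33, array([0.6689, 0.0337, 0.09  ]))]
yellow_clip_grip [([274.1, 47.4], 0.84, array([0.4833, 0.3096, 0.168 ]))]
snow_card_edge [([432.4, 279.1], 0.63, array([0.6558, 0.0465, 0.118 ]))]
caddy [([311.9, 113.5], 0.93, array([0.5306, 0.2563, 0.    ])), ([384.3, 411.7], 0.43, array([ 0.6309, -0.255 ,  0.    ]))]
```

View pics/wr2.png

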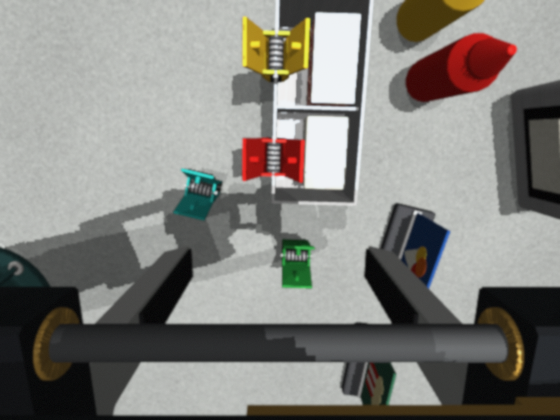

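>>> {"method": "send_rows", "body": {"deltas": [{"translation": [0,0.02,-0.01],"yaw": -0.01,"fingers": 0},{"translation": [-0.001,0.04,-0.03],"yaw": -0.01,"fingers": 0},{"translation": [-0.001,0.04,-0.06],"yaw": -0.01,"fingers": 0},{"translation": [-0.001,0.04,-0.09],"yaw": -0.01,"fingers": 0},{"translation": [-0.001,0.04,-0.115],"yaw": -0.01,"fingers": 0},{"translation": [-0.001,0.04,-0.133],"yaw": -0.01,"fingers": 0},{"translation": [-0.001,0.04,-0.145],"yaw": -0.01,"fingers": 0},{"translation": [-0.001,0.04,-0.145],"yaw": -0.01,"fingers": 0}]}}

```text
time_s: 5.12
tcp_pos: [0.4725, 0.2057, 0.165]
orientation: [0.737, 0.676, -0.002, -0.001]
force: [0.0, -0.4, -0.0]
finger_gap: 0.996
finger_force: 0.0
```

```bash
python3 - <<'E'
from h import *
np.set_printoptions(precision=4,suppress=True)
s=arm.sense();print(s['time_s'],s['tcp_pos'],s['orientation'],s['force'])
a,cal=snap('wrist');b,cs=snap('side')
p=proj(cs,s['tcp_pos']).astype(int);print(p)
b=b[p[1]-70:p[1]+80,p[0]-70:p[0]+70]
b=cv2.resize(b,None,fx=2.8,fy=2.8,interpolation=2)
a=cv2.resize(a,(400,300))
c=np.zeros((420,800,3),np.uint8);c[:300,:400]=a;c[:,400:792]=b[:420,:392]
cv2.imwrite('pics/g1.png',c[:,:,::-1])
E
```

```text
5.1167 [0.4725 0.2057 0.165 ] [ 0.7368  0.6761 -0.0025 -0.001 ] [ 0.0099 -0.3786 -0.0185]
[242 236]
```

View pics/g1.png

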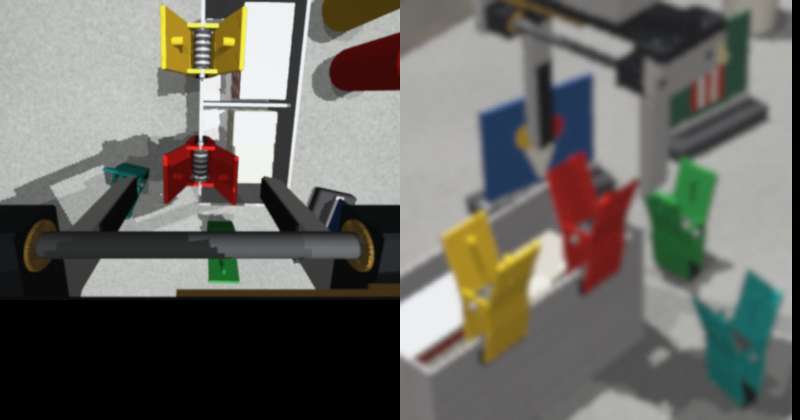

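```bash
python3 - <<'E'
from h import *
np.set_printoptions(precision=1,suppress=True)
cal=eyes.get_calibration('wrist');k=400/560
s=arm.sense();X=s['tcp_pos']; u=np.array([np.cos(.083),-np.sin(.083),0]);v=np.array([np.sin(.083),np.cos(.083),0])
print('tcp',proj(cal,X)*k)
for e in(-1,1): print('tip',proj(cal,X+e*.047*u+[0,0,-.014])*k)
for e in(-1,1):
  for w in(-1,1): print('handle top corners if centred',proj(cal,np.r_[X[:2],.186]+e*.0295*u+w*.02*v)*k)
np.set_printoptions(precision=4,suppress=True)
for p in [(164,156),(164,203),(237,156),(237,203),(200,180)]: print(p,atz(cal,np.array(p)/k,.186))
E
```

```text
tcp [198.5 176.8]
tip [146.7 171.9]
tip [250.4 171.7]
handle top corners if centred [161.9 207.4]
handle top corners if centred [160.  159.3]
handle top corners if centred [235.3 207.2]
handle top corners if centred [237.  159.1]
(164, 156) [0.4501 0.2312 0.186 ]
(164, 203) [0.4455 0.1927 0.186 ]
(237, 156) [0.5056 0.2264 0.186 ]
(237, 203) [0.5037 0.1877 0.186 ]
(200, 180) [0.4758 0.2096 0.186 ]
```

Centred to within 3 mm; nudging, then closing.

>>> {"method": "send_rows", "body": {"deltas": [{"translation": [0.003,0.003,0],"yaw": 0,"fingers": 0},{"translation": [0.003,0.003,0],"yaw": 0,"fingers": 0.2},{"translation": [0.003,0.003,0],"yaw": 0,"fingers": 0.4},{"translation": [0.003,0.003,0],"yaw": 0,"fingers": 0.5},{"translation": [0.003,0.003,0],"yaw": 0,"fingers": 0.6},{"translation": [0.003,0.003,0],"yaw": 0,"fingers": 0.7},{"translation": [0.003,0.003,0],"yaw": 0,"fingers": 0.85},{"translation": [0.003,0.003,0],"yaw": 0,"fingers": 1}]}}

```text
time_s: 5.88
tcp_pos: [0.4771, 0.2098, 0.1679]
orientation: [0.737, 0.676, -0.0, 0.0]
force: [0.5, -0.1, 0.3]
finger_gap: 0.535
finger_force: 0.0
```

>>> {"method": "send_rows", "body": {"deltas": [{"translation": [0,0,0],"yaw": 0,"fingers": 1},{"translation": [0,0,0],"yaw": 0,"fingers": 1},{"translation": [0,0,0],"yaw": 0,"fingers": 1},{"translation": [0,0,0],"yaw": 0,"fingers": 1},{"translation": [0,0,0],"yaw": 0,"fingers": 1},{"translation": [0,0,0],"yaw": 0,"fingers": 1},{"translation": [0,0,0],"yaw": 0,"fingers": 1},{"translation": [0,0,0],"yaw": 0,"fingers": 1}]}}

```text
time_s: 6.55
tcp_pos: [0.4771, 0.2099, 0.1679]
orientation: [0.737, 0.676, 0.0, 0.0]
force: [-0.3, 0.7, 0.0]
finger_gap: 0.009
finger_force: 0.0
```

```bash
cat > two.py <<'E'
from h import *
import sys
np.set_printoptions(precision=4,suppress=True)
s=arm.sense();print(s['time_s'],s['tcp_pos'],s['orientation'],s['force'],s['finger_gap'],s['finger_force'])
a,cal=snap('wrist');b,cs=snap('side')
p=proj(cs,s['tcp_pos']).astype(int);print(p)
b=b[p[1]-60:p[1]+90,p[0]-70:p[0]+70]
b=cv2.resize(b,None,fx=2.8,fy=2.8,interpolation=2)
a=cv2.resize(a,(400,300))
c=np.zeros((420,800,3),np.uint8);c[:300,:400]=a;c[:,400:792]=b[:420,:392]
cv2.imwrite(f'pics/{sys.argv[1]}.png',c[:,:,::-1])
E
python3 two.py g2
```

```text
6.55 [0.4771 0.2099 0.1679] [0.7365 0.6764 0.     0.    ] [-0.3029  0.6755  0.0158] 0.009301300636983438 0.0
[239 235]
```

View pics/g2.png

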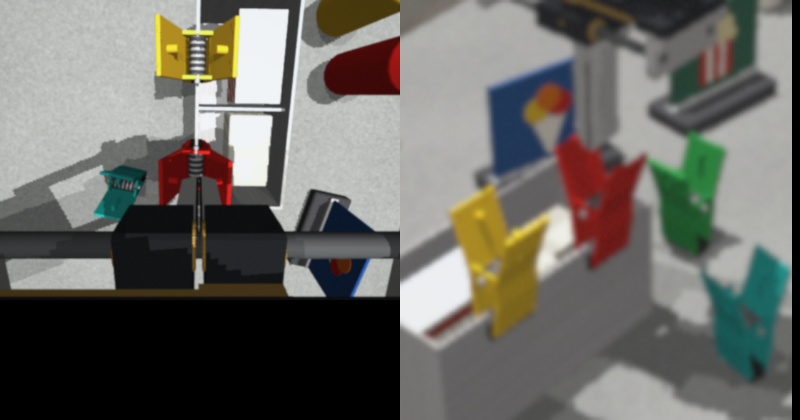

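The fingers shut without contact: they ended just above or behind the clip's handles. Before retrying I'll check which, numerically.

```bash
python3 - <<'E'
from h import *
np.set_printoptions(precision=1,suppress=True)
cs=eyes.get_calibration('side');cw=eyes.get_calibration('wrist');ct=eyes.get_calibration('top')
u=np.array([np.cos(.083),-np.sin(.083),0]);v=np.array([np.sin(.083),np.cos(.083),0])
X=np.array([.4725,.2057,.165]);q=lambda p:(p-[172,166])*2.8+[400,0]
for e in(-1,1): print('g1 side tip',[q(proj(cs,X+e*.047*u+[0,0,-h])) for h in (.014,0,-.02)])
X=np.array([.4771,.2099,.1679]);r=lambda p:(p-[169,175])*2.8+[400,0]
print('g2 tip',r(proj(cs,X-[0,0,.014])),r(proj(cs,X+[0,0,.02])),'wrist',proj(cw,X-[0,0,.014])*400/560)
for e in(-1,1):
  for w in(-1,1): print('handle top pred side',r(proj(cs,np.r_[.4765,.2099,.186]+e*.0295*u+w*.02*v)))
np.set_printoptions(precision=4,suppress=True)
k=560/400
# handle top corners: wrist g2 px vs side g2 px
S=lambda a:(np.array(a)-[400,0])/2.8+[169,175]
for n,w,s in [('front near(+y)',(160,156),(620,157)),('back near(+y)',(230,155),(560,145))]:
    Y=tri([(cw,np.array(w)*k),(cs,S(s))]);print(n,Y,proj(cw,Y)/k-w)
s=arm.sense();print(s['qpos'],s['finger_gap'])
im=eyes.snapshot('side');w=eyes.snapshot('wrist')
c=np.hstack([cv2.resize(im[175:275,189:289],(400,400),interpolation=2),cv2.resize(w[180:330,200:350],(400,400),interpolation=2)])
cv2.imwrite('pics/g3.png',c[:,:,::-1])
E
```

```text
g1 side tip [array([646.3, 236.6]), array([646.4, 220.7]), array([646.5, 197.5])]
g1 side tip [array([549.7, 189.4]), array([549.1, 173.9]), array([548.2, 151.3])]
g2 tip [596.8 184.6] [595.9 146. ] wrist [198.5 171.7]
handle top pred side [645.9 151.1]
handle top pred side [609.3 175.6]
handle top pred side [584.6 122.8]
handle top pred side [547.5 145.8]
front near(+y) [0.4474 0.2326 0.1994] [-5.9587  8.0454]
back near(+y) [0.4995 0.2294 0.1901] [-3.7344  4.0187]
[ 0.3055  0.0264  1.4641 -0.      1.651   0.3906] 0.0067826748647333065
```

View pics/g3.png

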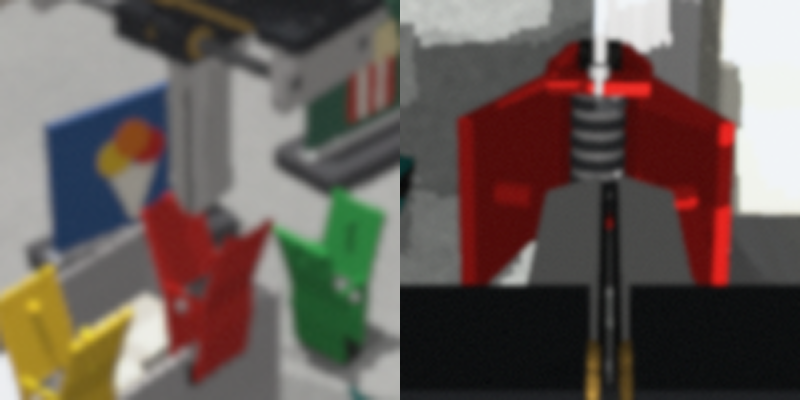

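The wrist view suggests the fingertips sit well higher when open (the fingers swing) than the TCP figures imply. They closed over the tops of the handles. I'll rise, half open, and measure the true tip height.

>>> {"method": "send_rows", "body": {"deltas": [{"translation": [0,0,0.02],"yaw": 0,"fingers": 1},{"translation": [0,0,0.04],"yaw": 0,"fingers": 1},{"translation": [0,0,0.05],"yaw": 0,"fingers": 0.8},{"translation": [0,0,0.05],"yaw": 0,"fingers": 0.2},{"translation": [0,0,0.05],"yaw": 0,"fingers": 0.2},{"translation": [0,0,0.05],"yaw": 0,"fingers": 0.2},{"translation": [0,0,0.05],"yaw": 0,"fingers": 0.2},{"translation": [0,0,0.05],"yaw": 0,"fingers": 0.2}]}}

```text
time_s: 7.42
tcp_pos: [0.4766, 0.2097, 0.2166]
orientation: [0.737, 0.676, -0.001, -0.0]
force: [-0.2, -0.4, 0.9]
finger_gap: 0.396
finger_force: 0.0
```

>>> {"method": "send_rows", "body": {"deltas": [{"translation": [0,0,0],"yaw": 0,"fingers": 0.2},{"translation": [0,0,0],"yaw": 0,"fingers": 0.2},{"translation": [0,0,0],"yaw": 0,"fingers": 0.2},{"translation": [0,0,0],"yaw": 0,"fingers": 0.2},{"translation": [0,0,0],"yaw": 0,"fingers": 0.2},{"translation": [0,0,0],"yaw": 0,"fingers": 0.2},{"translation": [0,0,0],"yaw": 0,"fingers": 0.2},{"translation": [0,0,0],"yaw": 0,"fingers": 0.2}]}}

```text
time_s: 8.08
tcp_pos: [0.4772, 0.2098, 0.2179]
orientation: [0.737, 0.676, 0.0, 0.0]
force: [-0.0, 0.0, -0.2]
finger_gap: 0.8
finger_force: 0.0
```

```bash
python3 - <<'E'
from h import *
np.set_printoptions(precision=4,suppress=True)
s=arm.sense();X=s['tcp_pos'];print(s['time_s'],X,s['finger_gap'],s['force'])
w,cw=snap('wrist');b,cs=snap('side')
u=np.array([np.cos(.083),-np.sin(.083),0])
for h in(-.014,0,.014,.028): print(h,[proj(cw,X+e*.047*s['finger_gap']*u+[0,0,h]).round() for e in(-1,1)],[((proj(cs,X+e*.047*s['finger_gap']*u+[0,0,h])-[190,170])*4).round() for e in(-1,1)])
c=np.zeros((420,800,3),np.uint8);c[:420,:400]=b[170:275,190:290].repeat(4,0).repeat(4,1);c[:400,400:]=cv2.resize(w[130:330,180:380],(400,400),interpolation=2)
cv2.imwrite('pics/g4.png',c[:,:,::-1])
E
```

```text
8.0833 [0.4772 0.2098 0.2179] 0.7996884448130316 [-0.0085  0.0305 -0.2078]
-0.014 [array([220., 241.]), array([336., 240.])] [array([253., 228.]), array([140., 176.])]
0 [array([216., 248.]), array([340., 247.])] [array([253., 204.]), array([139., 153.])]
0.014 [array([212., 256.]), array([344., 255.])] [array([253., 180.]), array([138., 129.])]
0.028 [array([207., 265.]), array([349., 264.])] [array([253., 155.]), array([137., 105.])]
```

View pics/g4.png

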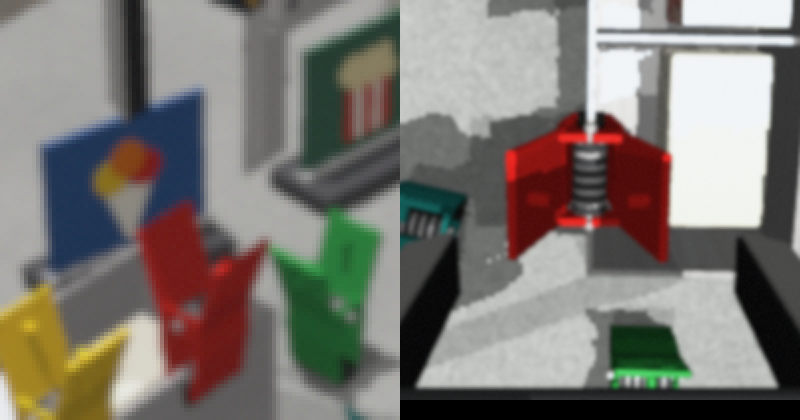

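The tips are actually about 20 mm above the TCP reading, by both finger width and row in the wrist view and by the side view (262,165). They are laterally centred. I'll descend to TCP z of about 0.136 and close from there.

>>> {"method": "send_rows", "body": {"deltas": [{"translation": [-0.001,0,-0.015],"yaw": 0,"fingers": 0.2},{"translation": [-0.001,0,-0.03],"yaw": 0,"fingers": 0.2},{"translation": [-0.001,0,-0.045],"yaw": 0,"fingers": 0.2},{"translation": [-0.001,0,-0.06],"yaw": 0,"fingers": 0.2},{"translation": [-0.001,0,-0.072],"yaw": 0,"fingers": 0.2},{"translation": [-0.001,0,-0.082],"yaw": 0,"fingers": 0.2},{"translation": [-0.001,0,-0.082],"yaw": 0,"fingers": 0.2},{"translation": [-0.001,0,-0.082],"yaw": 0,"fingers": 0.35}]}}

```text
time_s: 8.85
tcp_pos: [0.4759, 0.2098, 0.1356]
orientation: [0.737, 0.676, -0.0, -0.0]
force: [-0.2, -0.6, 0.5]
finger_gap: 0.76
finger_force: 0.0
```

>>> {"method": "send_rows", "body": {"deltas": [{"translation": [0,0,0],"yaw": 0,"fingers": 0.45},{"translation": [0,0,0],"yaw": 0,"fingers": 0.5},{"translation": [0,0,0],"yaw": 0,"fingers": 0.6},{"translation": [0,0,0],"yaw": 0,"fingers": 0.7},{"translation": [0,0,0],"yaw": 0,"fingers": 0.8},{"translation": [0,0,0],"yaw": 0,"fingers": 1},{"translation": [0,0,0],"yaw": 0,"fingers": 1},{"translation": [0,0,0],"yaw": 0,"fingers": 1}]}}

```text
time_s: 9.52
tcp_pos: [0.4762, 0.2098, 0.1359]
orientation: [0.737, 0.676, 0.0, 0.0]
force: [-0.7, 0.4, -0.9]
finger_gap: 0.277
finger_force: 30.0
```

```bash
cat > l.py <<'E'
from h import *
import sys
np.set_printoptions(precision=4,suppress=True)
s=arm.sense();print(s['time_s'],s['tcp_pos'],s['finger_gap'],s['finger_force'],s['force'],s['qpos'])
w,cw=snap('wrist');b,cs=snap('side')
p=proj(cs,s['tcp_pos']).astype(int);p=np.clip(p,[60,60],[500,345]);print('side crop origin',p-[50,60])
c=np.zeros((420,960,3),np.uint8);c[:420,:400]=b[p[1]-60:p[1]+45,p[0]-50:p[0]+50].repeat(4,0).repeat(4,1);c[:,400:]=w
cv2.imwrite(f'pics/{sys.argv[1]}.png',cv2.resize(c,(800,350))[:,:,::-1])
E
python3 l.py g5
```

```text
9.5167 [0.4762 0.2098 0.1359] 0.27663212459790126 29.970328509807587 [-0.6648  0.3639 -0.8904] [ 0.3061  0.0352  1.5186 -0.      1.5877  0.3912]
side crop origin [189 188]
```

Squeezed to 26 mm at 30 N: fully open. Lifting.

>>> {"method": "send_rows", "body": {"deltas": [{"translation": [0,0,0.008],"yaw": 0,"fingers": 1},{"translation": [0,0,0.018],"yaw": 0,"fingers": 1},{"translation": [0,0,0.03],"yaw": 0,"fingers": 1},{"translation": [0,0,0.045],"yaw": 0,"fingers": 1},{"translation": [0,0,0.06],"yaw": 0,"fingers": 1},{"translation": [0,0,0.078],"yaw": 0,"fingers": 1},{"translation": [0,0,0.09],"yaw": 0,"fingers": 1},{"translation": [0,0,0.1],"yaw": 0,"fingers": 1}]}}

```text
time_s: 10.28
tcp_pos: [0.4769, 0.2101, 0.2388]
orientation: [0.737, 0.676, 0.002, 0.001]
force: [1.4, 0.8, -0.5]
finger_gap: 0.277
finger_force: 30.0
```

```bash
cat > m.py <<'E'
from h import *
np.set_printoptions(precision=4,suppress=True)
s=arm.sense();X=s['tcp_pos'];print(s['time_s'],X,s['orientation'],s['finger_gap'],s['finger_force'],s['force'])
C={}
for c in ['wrist','side','top']:
    im,cal=snap(c,'m_%s_%.1f'%(c,s['time_s']));C[c]=cal
    for l in ['red_clip_grip','red_clip_mouth','snow_card_edge','yellow_clip_grip']:
        print(c,l,[(np.round(r['position'],1).tolist(),round(r['score'],2)) for r in eyes.spot_point(l,c)])
    for r in eyes.trace('red_clip_grip',c):
        m=r['pixels'];q=im[m].mean(0)
        if q[0]>2*q[1] and q[0]>2*q[2]: print(c,'red mask',np.round(r['rect'],1),r['score'])
    for h in(-.04,0,.04): print(c,'axis h',h,proj(C[c],X+[0,0,h]).round(1))
E
python3 m.py
```

```text
10.2833 [0.4769 0.2101 0.2388] [0.7365 0.6764 0.0017 0.0008] 0.27734528777691475 29.970206022262573 [ 1.3546  0.8234 -0.4858]
wrist red_clip_grip [([302.2, 320.9], 0.96), ([281.0, 266.4], 0.9), ([188.3, 246.1], 0.63), ([277.9, 85.6], 0.49)]
wrist red_clip_mouth [([199.0, 224.9], 0.76), ([317.2, 145.5], 0.72), ([295.9, 289.0], 0.57)]
wrist snow_card_edge [([278.7, 264.8], 0.37)]
wrist yellow_clip_grip [([276.6, 86.6], 0.93)]
wrist red mask [249.4 200.3  63.1 118.7] 0.92
wrist axis h -0.04 [277.8 229.7]
wrist axis h 0 [278.  247.5]
wrist axis h 0.04 [278.3 273.2]
side red_clip_grip [([242.3, 229.1], 0.75), ([291.4, 278.3], 0.69), ([237.0, 194.9], 0.62)]
side red_clip_mouth [([241.3, 229.9], 0.91), ([291.9, 307.4], 0.64), ([273.1, 262.9], 0.64)]
side snow_card_edge [([224.0, 200.8], 0.85), ([279.9, 176.9], 0.47)]
side yellow_clip_grip [([203.4, 258.0], 0.69), ([236.2, 197.5], 0.36)]
side red mask [226.5 179.8  32.6  56.3] 0.82
side axis h -0.04 [238.9 222.7]
side axis h 0 [238.5 205.6]
side axis h 0.04 [238.1 187.7]
top red_clip_grip [([263.5, 231.0], 0.53), ([203.4, 225.5], 0.37)]
top red_clip_mouth [([265.4, 235.2], 0.82), ([206.7, 236.4], 0.52)]
top snow_card_edge [([264.4, 171.7], 0.95)]
top yellow_clip_grip [([175.6, 231.3], 0.65)]
top axis h -0.04 [207.9 229.4]
top axis h 0 [205.9 226.9]
top axis h 0.04 [203.7 224.2]
```

Grip and mouth triangulate to h = +0.024 and −0.054 relative to the TCP, which agrees with the 78 mm spacing. Carrying it to above the card.

>>> {"method": "send_rows", "body": {"deltas": [{"translation": [0.01,-0.01,0],"yaw": -0.02,"fingers": 1},{"translation": [0.035,-0.032,0],"yaw": -0.05,"fingers": 1},{"translation": [0.065,-0.059,0],"yaw": -0.09,"fingers": 1},{"translation": [0.095,-0.086,0],"yaw": -0.13,"fingers": 1},{"translation": [0.125,-0.113,0],"yaw": -0.17,"fingers": 1},{"translation": [0.152,-0.138,0],"yaw": -0.2,"fingers": 1},{"translation": [0.17,-0.155,0],"yaw": -0.215,"fingers": 1},{"translation": [0.178,-0.162,0],"yaw": -0.215,"fingers": 1}]}}

```text
time_s: 11.85
tcp_pos: [0.6564, 0.0434, 0.234]
orientation: [0.806, 0.591, -0.001, 0.0]
force: [-1.3, 0.5, -0.9]
finger_gap: 0.275
finger_force: 30.0
```

>>> {"method": "send_rows", "body": {"deltas": [{"translation": [0,0,0],"yaw": 0,"fingers": 1},{"translation": [0,0,0],"yaw": 0,"fingers": 1},{"translation": [0,0,0],"yaw": 0,"fingers": 1},{"translation": [0,0,-0.01],"yaw": 0,"fingers": 1},{"translation": [0,0,-0.02],"yaw": 0,"fingers": 1},{"translation": [0,0,-0.02],"yaw": 0,"fingers": 1},{"translation": [0,0,-0.02],"yaw": 0,"fingers": 1},{"translation": [0,0,-0.02],"yaw": 0,"fingers": 1}]}}

```text
time_s: 12.52
tcp_pos: [0.6537, 0.0483, 0.2156]
orientation: [0.805, 0.594, -0.0, -0.0]
force: [0.7, 0.4, -0.7]
finger_gap: 0.278
finger_force: 30.0
```

```bash
python3 m.py; python3 - <<'E'
from h import *
np.set_printoptions(precision=4,suppress=True)
s=arm.sense();print(s['time_s'])
w=cv2.imread('pics/m_wrist_%.1f.png'%(s['time_s']-0)) 
import glob;print(sorted(glob.glob('pics/m_*')))
w,cw=snap('wrist');b,cs=snap('side');t,ct=snap('top')
# blue card pixels
for n,im,cal in [('wrist',w,cw),('top',t,ct)]:
    i=im.astype(int);m=((i[...,2]>i[...,0]*1.5)&(i[...,2]>i[...,1]*1.25)&(i[...,2]>35)).astype(np.uint8)
    k,lab,st,ce=cv2.connectedComponentsWithStats(m)
    print(n,[(st[j].tolist()) for j in range(1,k) if st[j][4]>40])
X=s['tcp_pos']
np.set_printoptions(precision=1,suppress=True)
ps=-.3;v=np.array([-np.sin(ps),np.cos(ps),0])
for e in(-1,0,1): print('card edge pred',[proj(c,np.array([.655,.048,.118])+e*.06*v) for c in(cw,cs,ct)])
c=np.hstack([w[150:400,150:450],np.pad(cv2.resize(b[150:275,170:320],(300,250)),((0,0),(0,0),(0,0)))])
cv2.imwrite('pics/last.png',cv2.resize(c,(800,333),interpolation=2)[:,:,::-1])
E
```

```text
12.5167 [0.6537 0.0483 0.2156] [ 0.8046  0.5938 -0.0002 -0.0002] 0.2779317696568005 29.970400035381317 [ 0.6714  0.424  -0.6834]
wrist red_clip_grip [([278.0, 263.8], 0.91)]
wrist red_clip_mouth [([19.4, 161.6], 0.78), ([148.2, 212.8], 0.62)]
wrist snow_card_edge [([279.0, 210.8], 0.88)]
wrist yellow_clip_grip []
wrist red mask [246.8 203.7  68.5 113.8] 0.9
wrist axis h -0.04 [277.8 229.7]
wrist axis h 0 [277.7 247.5]
wrist axis h 0.04 [277.6 273.4]
side red_clip_grip [([292.5, 278.0], 0.91), ([269.5, 232.6], 0.9), ([219.8, 153.5], 0.81)]
side red_clip_mouth [([225.5, 182.5], 0.81), ([292.1, 306.5], 0.7), ([222.9, 199.1], 0.61), ([270.7, 262.5], 0.59)]
side snow_card_edge [([221.7, 199.9], 0.89)]
side yellow_clip_grip [([200.5, 255.7], 0.92), ([296.9, 174.9], 0.22)]
side red mask [208.9 142.9  22.7  44.9] 0.66
side axis h -0.04 [220.5 178. ]
side axis h 0 [219.8 163.1]
side axis h 0.04 [219.2 147.7]
top red_clip_grip [([268.4, 162.4], 0.59), ([226.4, 269.1], 0.54)]
top red_clip_mouth [([228.2, 275.4], 0.76), ([268.1, 169.8], 0.53)]
top snow_card_edge [([265.5, 167.4], 0.71), ([404.1, 169.0], 0.36)]
top yellow_clip_grip [([174.9, 228.6], 0.74)]
top red mask [173.9 153.6  28.4  30.2] 0.57
top axis h -0.04 [268.4 167.1]
top axis h 0 [268. 163.]
top axis h 0.04 [267.7 158.7]
13.4167
['pics/m_side_10.3.png', 'pics/m_side_12.5.png', 'pics/m_top_10.3.png', 'pics/m_top_12.5.png', 'pics/m_wrist_10.3.png', 'pics/m_wrist_12.5.png']
wrist [[276, 139, 5, 73, 283]]
top [[399, 145, 31, 30, 685]]
card edge pred [array([278.6, 274.9]), array([240.5, 191.1]), array([288.9, 177.9])]
card edge pred [array([278.7, 211.3]), array([221. , 198.3]), array([268.9, 172.2])]
card edge pred [array([278.7, 141.6]), array([200.5, 206. ]), array([248.9, 166.5])][ WARN:0@0.224] global loadsave.cpp:275 findDecoder imread_('pics/m_wrist_13.4.png'): can't open/read file: check file path/integrity
```

The card's edge runs straight under the tool axis (column 278.5 against 277.8) and is in line. Lowering slowly.

>>> {"method": "send_rows", "body": {"deltas": [{"translation": [0,0,-0.006],"yaw": 0,"fingers": 1},{"translation": [0,0,-0.016],"yaw": 0,"fingers": 1},{"translation": [0,0,-0.028],"yaw": 0,"fingers": 1},{"translation": [0,0,-0.04],"yaw": 0,"fingers": 1},{"translation": [0,0,-0.052],"yaw": 0,"fingers": 1},{"translation": [0,0,-0.062],"yaw": 0,"fingers": 1},{"translation": [0,0,-0.069],"yaw": 0,"fingers": 1},{"translation": [0,0,-0.072],"yaw": 0,"fingers": 1}]}}

```text
time_s: 14.23
tcp_pos: [0.6532, 0.0479, 0.1415]
orientation: [0.805, 0.593, -0.001, -0.001]
force: [0.7, -0.6, -0.8]
finger_gap: 0.279
finger_force: 30.0
```

>>> {"method": "send_rows", "body": {"deltas": [{"translation": [0,0,0],"yaw": 0,"fingers": 1},{"translation": [0,0,0],"yaw": 0,"fingers": 1},{"translation": [0,0,0],"yaw": 0,"fingers": 1},{"translation": [0,0,0],"yaw": 0,"fingers": 1},{"translation": [0,0,0],"yaw": 0,"fingers": 1},{"translation": [0,0,0],"yaw": 0,"fingers": 1},{"translation": [0,0,0],"yaw": 0,"fingers": 1},{"translation": [0,0,0],"yaw": 0,"fingers": 1}]}}

```text
time_s: 14.9
tcp_pos: [0.6542, 0.0478, 0.1441]
orientation: [0.805, 0.593, 0.0, 0.0]
force: [-0.7, -0.2, -0.7]
finger_gap: 0.279
finger_force: 30.0
```

```bash
python3 m.py | grep -v -e yellow -e top; python3 - <<'E'
from h import *
s=arm.sense()
w,cw=snap('wrist');b,cs=snap('side');p=proj(cs,s['tcp_pos']).astype(int)
c=np.hstack([cv2.resize(w[110:360,180:380],(320,400),interpolation=2),cv2.resize(b[p[1]-40:p[1]+60,p[0]-60:p[0]+60],(480,400),interpolation=2)])
cv2.imwrite('pics/last2.png',c[:,:,::-1])
E
```

```text
14.9 [0.6542 0.0478 0.1441] [0.8049 0.5935 0.0001 0.0001] 0.2789943332496781 29.970405399799347 [-0.7077 -0.2349 -0.6636]
wrist red_clip_grip [([280.2, 267.3], 0.8), ([84.6, 259.9], 0.72)]
wrist red_clip_mouth [([122.9, 231.4], 0.59)]
wrist snow_card_edge []
wrist red mask [248.3 202.4  65.5 118.2] 0.74
wrist axis h -0.04 [277.8 229.7]
wrist axis h 0 [277.7 247.6]
wrist axis h 0.04 [277.7 273.4]
side red_clip_grip [([220.9, 180.4], 0.89), ([272.4, 234.7], 0.88), ([291.6, 278.5], 0.78)]
side red_clip_mouth [([225.4, 207.9], 0.82), ([290.9, 305.8], 0.62), ([269.9, 263.7], 0.57)]
side snow_card_edge [([222.7, 199.2], 0.64)]
side red mask [210.4 172.7  24.9  39.1] 0.59
side axis h -0.04 [221.5 203.2]
side axis h 0 [220.9 189.2]
side axis h 0.04 [220.3 174.8]
```

View pics/last2.png

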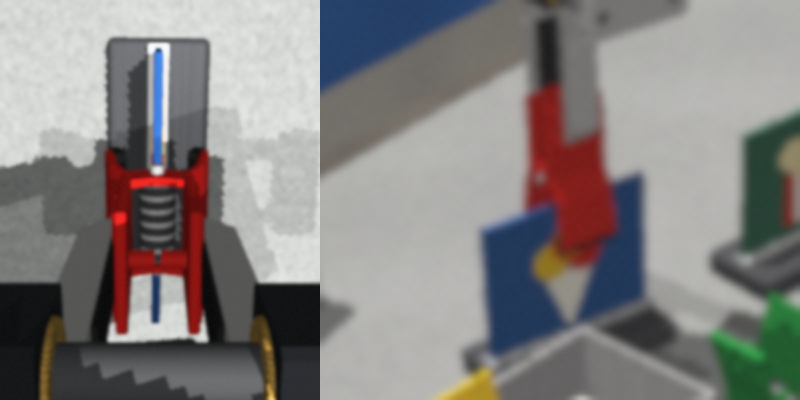

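The clip straddles the card. Wrist view: the blue edge is at column 157 between the jaws at 115 and 200. Side view: the front jaw reaches below the edge, to about (580,255), with no contact force. Handing in.

```bash
python3 -c "
from cell import arm
print(arm.finish_job())"
```

```text
the job is handed in; nothing more can be done
None
```

The red clip is off the caddy and held upright and fully squeezed open over the middle of the snow-cone card's top edge, with its jaw tips an estimated 28 mm below the edge and no sign of it touching the card; the job is handed in, but the result of the judging was not reported back.

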